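# Unload the glue press

## Task

The glue has set and the wing nuts are off, so unload the two-stud press: lift the press beam straight up off the studs and lay it flat in its forked rest, then put the ribbed platen flat in its cleated tray, rib up. Lay each glued blank level across both bearers of the drying stand that suits its length: the long blank on the wide-set stand, the short blank on the close-set stand. Everything should lie centred on its place and in line with it.

Things in the scene. Friction and masses are not known exactly. Their poses are not given: they have to be found in the camera images.
- press: Fixed grey-faced plywood slab 116 (x) x 204 (y) x 24 mm; steel studs 10 mm thick at x = 0, y = +-85 mm, tops 122 mm above the table. Origin: centre of the underside. It carries, only resting, bottom up: the two blanks side by side along its y at about x = +-38 mm (either one on either side); the platen across both; the beam over the studs, on the rib, along y.
- press_beam: Loose reddish hardwood beam 30 (x) x 200 (y) x 24 (z) mm, 0.2 kg, with an upright through hole of 17 mm at y = +85 and -85 mm that fits loosely over the studs. Origin: centre of the underside, 84 mm above the table at the start; its underside must rise at least 40 mm to clear the studs. Grasp it in the middle across its 30 mm (x).
- platen: Loose pressing plate of dark brown film-faced plywood, 110 (x) x 84 (y) x 12 (z) mm, 0.2 kg, with a pale rib on top along y at x = 0: 22 mm wide (x), 84 mm long, 24 mm high above the plate. Origin: centre of the underside, 48 mm above the table at the start. Grasp it by the rib across its 22 mm.
- long_blank: Loose striped laminated wood bar, 30 (x) x 180 (y) x 24 (z) mm, 0.13 kg. Origin: centre of the underside, 24 mm above the table at the start, beside the other blank (46 mm between them). Grasp it in the middle across its 30 mm (x).
- short_blank: Loose striped laminated wood bar like the other, but 30 (x) x 120 (y) x 24 (z) mm, 0.09 kg. Origin: centre of the underside, 24 mm above the table at the start. Grasp it in the middle across its 30 mm (x).
- beam_rest: Fixed plywood rest for the beam: two forks at y = +-60 mm on a base board 50 x 150 x 10 mm. Each seat is 30 mm above the table and 46 mm wide (x) between prongs 20 mm high, 16 mm thick (y); over all 70 mm (x). The beam lies along its y. Origin: centre of the underside, on the table.
- platen_tray: Fixed shallow plywood tray for the platen, 142 (x) x 116 (y) mm over all; floor 6 mm above the table, 126 (x) x 100 (y) mm between the cleats, which rise 12 mm above the floor. The platen lies with its x along the tray's x. Origin: centre of the underside, on the table.
- long_stand: Fixed drying stand, wide-set: two wooden bearers at y = +68 and -68 mm, each 64 (x) x 12 (y) mm, tops 25 mm above the table, joined by a flat strip between them (24 mm wide, top 12 mm above the table). The long blank lies along its y. Origin: centre between the bearers, on the table.
- short_stand: Fixed drying stand, close-set: the same as the other but with its bearers at y = +40 and -40 mm. The short blank lies along its y. Origin: centre between the bearers, on the table.

How it is judged:
At the end, for the whole second after the job is handed in: Beam on both seats of its rest (12 mm across, 20 mm along), platen on its tray floor, rib up (12 mm), long blank on the wide-set stand, short blank on the close-set stand (15 mm); each at its seat height (4 mm), in line (12 degrees, either way round), level, at rest and released (x of press_beam in the frame of beam_rest between -0.012 and 0.012 m and y of press_beam in the frame of beam_rest between -0.02 and 0.02 m and z of press_beam in the frame of beam_rest between 0.026 and 0.034 m and angle between the y axis of press_beam and the y axis of beam_rest, either way round below 0.21 rad and angle between each of press_beam, platen, long_blank, short_blank's own z axis and vertical below 0.08 rad and linear speed of each of press_beam, platen, long_blank, short_blank below 0.01 m/s and angular speed of each of press_beam, platen, long_blank, short_blank below 0.1 rad/s and x of platen in the frame of platen_tray between -0.012 and 0.012 m and y of platen in the frame of platen_tray between -0.012 and 0.012 m and z of platen in the frame of platen_tray between 0.002 and 0.01 m and angle between the y axis of platen and the y axis of platen_tray, either way round below 0.21 rad and x of long_blank in the frame of long_stand between -0.015 and 0.015 m and y of long_blank in the frame of long_stand between -0.015 and 0.015 m and z of long_blank in the frame of long_stand between 0.021 and 0.029 m and angle between the y axis of long_blank and the y axis of long_stand, either way round below 0.21 rad and x of short_blank in the frame of short_stand between -0.015 and 0.015 m and y of short_blank in the frame of short_stand between -0.015 and 0.015 m and z of short_blank in the frame of short_stand between 0.021 and 0.029 m and angle between the y axis of short_blank and the y axis of short_stand, either way round below 0.21 rad); the robot touches nothing.
It also fails if it takes over 128 s, if anything falls off the work surface, if the arm or the gripper's body presses on something with over 40 N, if the wrist force passes 120 N, or if a joint passes its speed limit or range.

## Robot

A 6-joint arm with a two-finger parallel gripper is mounted at the origin on a cart in front of the work surface, level with it; the furniture and walls round the work are solid. World frame = base frame: x ahead of the robot, y to its left, z up, the work surface at z = 0. Lengths are in m, angles in rad, forces in N, time in s.
With the tool pointing down it reaches from about 0.275 to 0.875 m from the base axis. Payload 12.5 kg.
Tool frame: the origin (TCP) lies midway between the tips of the shut fingers; the grasp point (between the pads) lies bot.grasp_offset behind it (bot.grasp_offset is the distance from the TCP to the grasp point, in m); z points along the fingers, y is the line along which they close (so a half turn about z gives the same grasp; the last joint's range is limited). The gripper opens to 85 mm and grips with 20 to 120 N. Pads are 22 mm wide; open, the fingers measure 114 mm over their backs; the gripper's body (76 mm by 85 mm) begins 54 mm behind the grasp point. The pads swing forward as they close: fully open they stand 13 mm farther back than shut.
Start: joints at [-0.085, 0.351, 1.652, -0, 1.139, -0.085], TCP at [0.55, 0, 0.231] pointing down, gripper open.
Joint ranges: [-2.75, 2.75], [-0.79, 2.1], [0.01, 2.65], [-1.57, 4.71], [0.07, 3.14], [-2.87, 2.87]. Speed limits (rad/s): [2.22, 2.22, 2.79, 3.14, 3.14, 3.14].

## Interface

Orientations are given as a rotation vector (axis times angle).
In Python, from station import bot, snapshot gives the robot as it stands.
- The arm moves only by the shell command python3 -m pendant 'ROWS' [FORCE]. ROWS is JSON, a list of rows, each an object of numbers: "jaw": the opening, from 0 (shut) to 1 (fully open); "tx", "ty", "tz": the shift along the tool's x, y, z in mm; "rx", "ry", "rz": the turn, a rotation vector about the tool's x, y, z in rad. A call has 1 to 12 rows; each row shifts and turns the commanded pose from where the row before left it, along the tool's axes as they then stand; what a row does not reach is not made up. A row lasts 1/10 s, in which the tool goes at most 50 mm and 8.59 degrees, less where a joint would pass 70% of its speed; a pose out of reach is approached as far as the arm can. A call is refused whole if a number of a shift passes 50 or a number of a turn 0.15, either way. A call with a gripper value outside its range is refused whole. The fingers move at their own pace and stop on an object; FORCE is the grip in N (left out, the last holds). Time passes only in rows, so rows that do not move let the fingers close. It gives the time, the measured TCP pose, the force, the opening and the grip force at its end, in the units of the state.
- bot.read_state(): the state, without advancing time (a new reading comes with each control period).
- snapshot(name): name is "scene" or "side" or "wrist"; returns a dict with "frame" (420x560x3 uint8, blue, green, red), "z_map" (420x560 float32, m along the optical axis (not along the pixel's ray), 0 where there is no reading), "vertical_fov" (degrees; the focal length in pixels is half the picture's height over the tangent of half this angle, whatever the lens; pixels are square), "cx", "cy" (the principal point, pixels), "extrinsics" (4x4, takes a point from camera to world coordinates). Camera axes: x right, y down, z forward; pixel columns grow to the right and rows downward; lengths in m; the calibration is good to about 2 mm. The wrist camera is an equidistant fisheye: a pixel r from the principal point sees the ray r / f radians off the axis. A picture is of the moment at which its call begins.
- bot.hand_in(): hands the job in; it is judged then, once.
The state is a dict: "time": time; "joint_positions": joint angles; "joint_velocities": joint speeds; "joint_efforts": joint torques, N m; "eef_pos": TCP position; "orientation": TCP orientation; "ft_force": force on the tool from outside, world axes, zero at the start; "wrist_torque": the same for the moment, N m; "width": opening from 0.0 (shut) to 1.0 (fully open); "finger_force": force on a finger pad.
Only numpy, scipy, OpenCV 4.12 (cv2) and the standard library are available. Lean on these libraries where they do the work, as an engineer would, in place of code of your own. Each camera call takes 0.05 s, during which the arm holds its last target. There are 200 camera calls.

## Working session

There is one attempt and no reset: what is moved stays moved. The work goes in short steps, Python scripts to look and compute and a shell command to move; the robot and the scene stay as the last step left them, time stands still between calls to the robot, and variables do not carry over. Pictures are saved under pics/ and viewed, at most 14 in all, crops included, and the job is handed in when it is done.

```bash
ls; mkdir -p pics; python3 - <<'E'
from station import bot, snapshot
import cv2
print(bot.read_state(), bot.grasp_offset)
for n in ("scene","side"):
    s=snapshot(n); cv2.imwrite(f"pics/{n}0.png",cv2.resize(s["frame"],(800,600)))
    print(n,s["vertical_fov"],s["cx"],s["cy"],s["extrinsics"])
E
```

```text
pics
{'time': 0.0, 'joint_positions': array([-8.45960932e-02,  3.51253619e-01,  1.65246335e+00,  3.27660574e-06,
        1.13910244e+00, -8.46026540e-02]), 'joint_velocities': array([-2.14687281e-03,  1.68382866e-04,  8.34398308e-04,  1.29976840e-05,
       -3.39313578e-04,  2.78132020e-04]), 'joint_efforts': array([ 1.33101348e-03, -5.06107914e+01, -2.91406649e+01,  6.01447425e-06,
        4.57781483e-03,  4.96419239e-05]), 'eef_pos': array([5.49649242e-01, 5.82590731e-05, 2.30733982e-01]), 'orientation': array([-2.22077117e+00, -2.22078269e+00,  1.23863180e-03]), 'ft_force': array([0.36267625, 0.06294713, 0.43598027]), 'wrist_torque': array([-0.03479464,  0.02968247,  0.05317693]), 'finger_force': 0.0, 'width': 0.9995913184497852} 0.0187
scene 52.560786478647664 267.14908146748337 208.72239838987974 [[-0.74166419 -0.47261185  0.47599608  0.03146539]
 [-0.67062134  0.53745284 -0.51128414  0.70976467]
 [-0.0141865  -0.69841427 -0.71555311  0.85496196]
 [ 0.          0.          0.          1.        ]]
side 50.270470338574334 281.9217685492138 212.31507325158518 [[-0.89147982 -0.19555697  0.40868228  0.09718717]
 [-0.45268613  0.42113484 -0.78595211  0.97057043]
 [-0.01841194 -0.88566524 -0.46395913  0.56918036]
 [ 0.          0.          0.          1.        ]]
```

View pics/scene0.png

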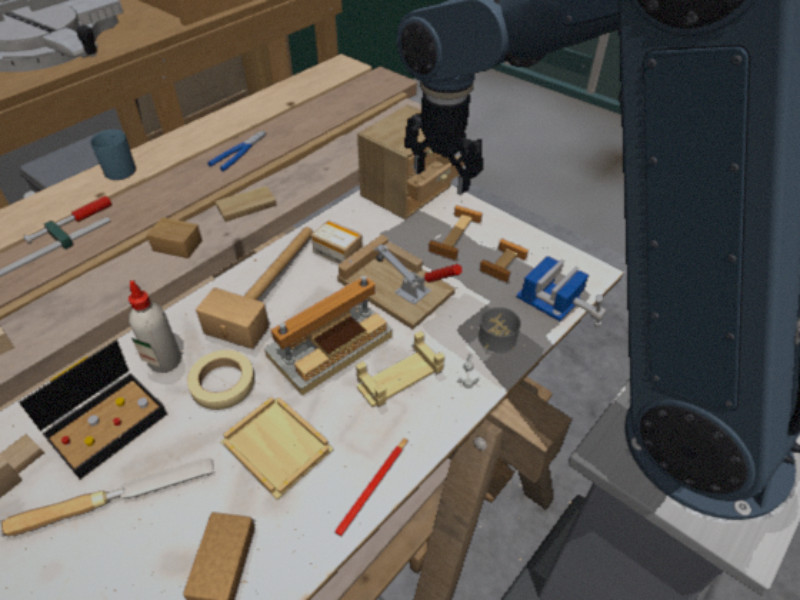

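View pics/side0.png

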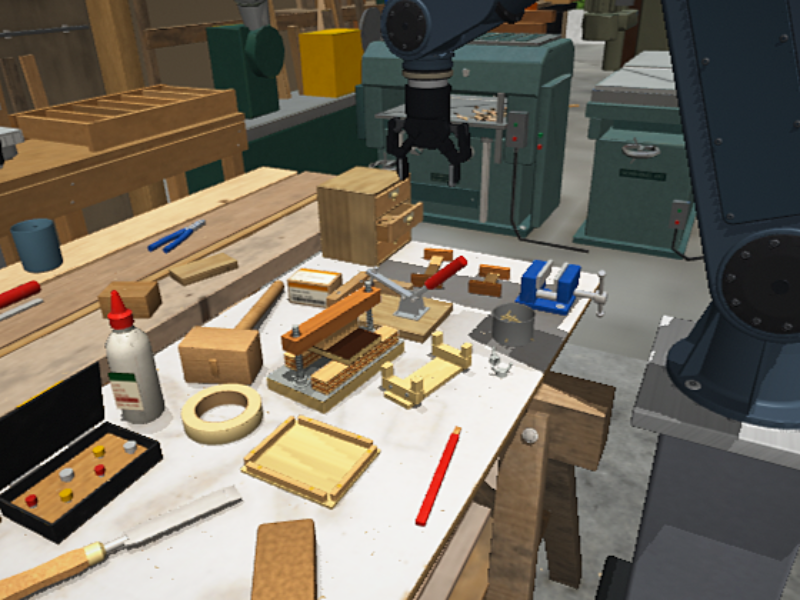

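The scene shows the press near (330,330), the rest near (400,370), the tray near (277,445), and the stands near (457,232) and (503,260). I'll build a top-down orthophoto from the depth.

```bash
cat > h.py <<'E'
from station import bot, snapshot
import numpy as np, cv2
def cloud(n):
    s=snapshot(n); z=s["z_map"]; H,W=z.shape
    f=H/2/np.tan(np.radians(s["vertical_fov"])/2)
    v,u=np.mgrid[:H,:W]; a=(u-s["cx"])/f; b=(v-s["cy"])/f
    if n=="wrist":
        r=np.hypot(a,b); k=np.where(r>1e-6,np.tan(np.minimum(r,1.4))/np.maximum(r,1e-6),1); a=a*k; b=b*k
    P=np.stack([a*z,b*z,z],-1)
    M=s["extrinsics"]; P=P@M[:3,:3].T+M[:3,3]
    ok=z>0.02
    return P[ok],s["frame"][ok]
def ortho(P,C,x0,x1,y0,y1,res,zmax):
    # image: up = +x, left = +y
    k=(P[:,0]>x0)&(P[:,0]<x1)&(P[:,1]>y0)&(P[:,1]<y1)&(P[:,2]<zmax)&(P[:,2]>-.03)
    P,C=P[k],C[k]; o=np.argsort(P[:,2]); P,C=P[o],C[o]
    h=int((x1-x0)/res); w=int((y1-y0)/res)
    im=np.zeros((h,w,3),np.uint8); zz=np.full((h,w),np.nan)
    r=np.minimum(((x1-P[:,0])/res).astype(int),h-1); c=np.minimum(((y1-P[:,1])/res).astype(int),w-1)
    im[r,c]=C; zz[r,c]=P[:,2]
    return im,zz
def grid(im,x1,y1,res,step=.05):
    h,w=im.shape[:2]
    for i in range(-20,40):
        r=int((x1-i*step)/res); c=int((y1-i*step)/res)
        if 0<=r<h: cv2.line(im,(0,r),(w,r),(0,255,0),1); cv2.putText(im,f"x{i*step:.2f}",(0,r-2),0,.35,(0,0,255),1)
        if 0<=c<w: cv2.line(im,(c,0),(c,h),(0,255,0),1); cv2.putText(im,f"y{i*step:.2f}",(c+1,10),0,.35,(0,0,255),1)
E
python3 - <<'E'
from h import *
S=[cloud(n) for n in("scene","side")]
P=np.vstack([s[0] for s in S]);C=np.vstack([s[1] for s in S])
np.savez("c0.npz",P=P,C=C,n=len(S[0][0]))
for (p,c) in S:
    k=(abs(p[:,0]-.45)<.2)&(abs(p[:,1]-.1)<.3)&(abs(p[:,2])<.012); print(np.median(p[k,2]))
a=(.25,.8,-.35,.45)
im,z=ortho(P,C,*a,.003,.15)
im=cv2.resize(im,None,fx=3,fy=3,interpolation=0)
grid(im,.8,.45,.001); cv2.imwrite("pics/o1.png",im[:600,:800]);print(im.shape)
E
```

```text
0.0012793426599857494
7.028645894807672e-05
(549, 798, 3)
```

View pics/o1.png

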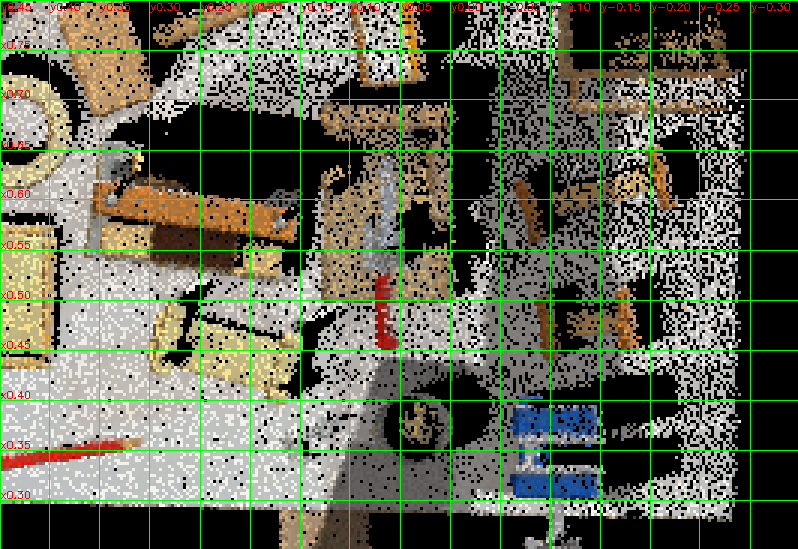

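```bash
cat > m.py <<'E'
from h import *
def rect(P,box,z0,z1,name):
    k=(P[:,0]>box[0])&(P[:,0]<box[1])&(P[:,1]>box[2])&(P[:,1]<box[3])&(P[:,2]>z0)&(P[:,2]<z1)
    q=P[k,:2]
    # raster, keep the pixels with enough neighbours
    im=np.zeros((int((box[1]-box[0])*1000)+1,int((box[3]-box[2])*1000)+1),np.uint8)
    ij=((q-[box[0],box[2]])*1000).astype(int); im[ij[:,0],ij[:,1]]=1
    n=cv2.boxFilter(im,cv2.CV_32F,(9,9),normalize=False); q=q[n[ij[:,0],ij[:,1]]>=8]
    (cx,cy),(w,h),a=cv2.minAreaRect((q*1000).astype(np.float32))
    if w>h: w,h,a=h,w,a-90   # a+90 = angle of long side from x
    print(name,len(q),"c",round(cx,1),round(cy,1),"size",round(w,1),round(h,1),"long-side yaw from +y",round((a+90)%180-90,1), "medz",round(float(np.median(P[k,2])),4))
E
python3 - <<'E'
from m import *
d=np.load("c0.npz");n=int(d["n"])
for P in(d["P"][:n],d["P"][n:]):
    rect(P,(.54,.63,.13,.38),.102,.112,"beam")
    rect(P,(.38,.52,.12,.32),.044,.054,"rest")
    rect(P,(.38,.52,.12,.32),.006,.014,"restbase")
    rect(P,(.4,.62,.36,.6),.012,.022,"tray")
    rect(P,(.54,.67,-.23,-.04),.021,.029,"long")
    rect(P,(.42,.53,-.20,-.07),.021,.029,"short")
    rect(P,(.48,.65,.13,.38),.044,.053,"blanks")
E
```

```text
beam 687 c 588.1 254.2 size 31.4 197.9 long-side yaw from +y -8.4 medz 0.1082
rest 95 c 444.8 221.6 size 68.8 135.6 long-side yaw from +y -14.0 medz 0.0497
restbase 573 c 474.0 209.3 size 109.6 158.3 long-side yaw from +y -14.1 medz 0.0103
tray 930 c 514.2 501.9 size 191.4 223.7 long-side yaw from +y 9.8 medz 0.0172
long 11 c 602.9 -143.6 size 54.5 135.1 long-side yaw from +y 11.6 medz 0.0248
short 28 c 478.2 -137.0 size 41.3 89.7 long-side yaw from +y -0.2 medz 0.0249
blanks 331 c 528.5 258.0 size 91.8 177.7 long-side yaw from +y 0.2 medz 0.0483
beam 454 c 587.9 257.8 size 32.3 196.7 long-side yaw from +y -9.2 medz 0.107
rest 95 c 445.8 225.5 size 66.9 131.9 long-side yaw from +y -13.5 medz 0.0484
restbase 433 c 479.4 212.8 size 120.2 156.8 long-side yaw from +y -13.9 medz 0.0095
tray 1174 c 526.5 480.2 size 187.0 239.9 long-side yaw from +y -0.3 medz 0.0165
long 0 c 0.0 0.0 size 0.0 0.0 long-side yaw from +y 0.0 medz 0.0234
short 0 c 0.0 0.0 size 0.0 0.0 long-side yaw from +y 0.0 medz 0.0235
blanks 362 c 551.2 267.2 size 132.0 182.0 long-side yaw from +y -25.7 medz 0.0475
```

```bash
python3 - <<'E'
from m import *
s=snapshot("wrist"); print(s["vertical_fov"],s["extrinsics"]); cv2.imwrite("pics/w0.png",s["frame"])
P,C=cloud("wrist"); np.savez("cw.npz",P=P,C=C)
rect(P,(.54,.67,-.23,-.04),.021,.029,"long")
rect(P,(.42,.53,-.20,-.07),.021,.029,"short")
rect(P,(.54,.63,.13,.38),.102,.112,"beam")
rect(P,(.38,.52,.12,.32),.044,.054,"rest")
im,z=ortho(P,C,.35,.75,-.25,.3,.002,.2)
im=cv2.resize(im,None,fx=1.4/.7,fy=2,interpolation=0)[:,:800]
d=np.load("c0.npz")
p=d["P"]
for nm,b in dict(clamp=(.45,.72,-.02,.13),mug=(.3,.43,-.02,.1),vise=(.25,.42,-.25,-.02),cab=(.66,.95,-.3,-.05),studs=(.5,.68,.12,.38),tape=(.6,.75,.38,.5)).items():
    k=(p[:,0]>b[0])&(p[:,0]<b[1])&(p[:,1]>b[2])&(p[:,1]<b[3])&(p[:,2]<(.16 if nm!="cab" else .3)); print(nm,np.percentile(p[k,2],99.5))
grid(im,.75,.3,.001); cv2.imwrite("pics/ow.png",im)
E
```

```text
65.70646984690485 [[ 9.99999771e-01 -6.73872030e-04 -6.60669484e-05  5.49700147e-01]
 [-6.67813876e-04 -9.65468063e-01 -2.60520583e-01  6.60794671e-02]
 [ 1.11772005e-04  2.60520567e-01 -9.65468291e-01  3.73186831e-01]
 [ 0.00000000e+00  0.00000000e+00  0.00000000e+00  1.00000000e+00]]
long 784 c 607.1 -147.0 size 64.7 148.6 long-side yaw from +y 14.0 medz 0.0246
short 928 c 477.6 -138.9 size 65.2 93.7 long-side yaw from +y 6.3 medz 0.0244
beam 609 c 577.6 164.7 size 20.8 30.2 long-side yaw from +y 81.5 medz 0.1074
rest 351 c 432.2 163.3 size 16.7 70.5 long-side yaw from +y 76.5 medz 0.0491
clamp 0.14167041748440365
mug 0.049936805480441604
vise 0.09265006025927978
cab 0.1687852086670156
studs 0.11711387748363837
tape 0.028530536897950706
```

View pics/w0.png

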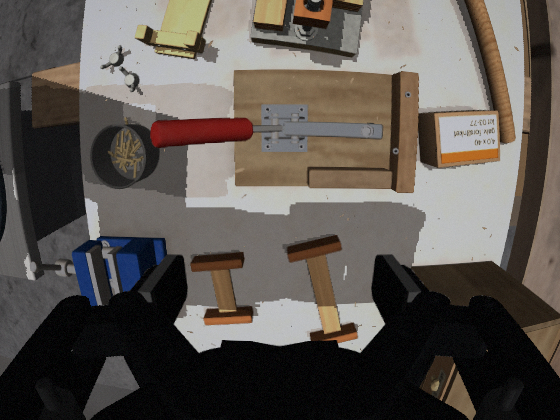

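View pics/ow.png

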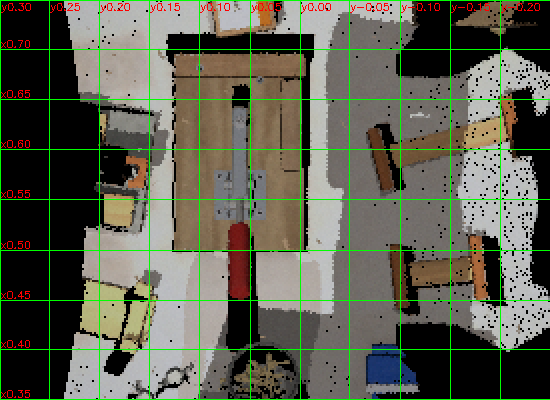

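The fisheye ortho shows both stands cleanly: long at (607,-147) mm, yaw 14°, and short at (478,-139) mm, yaw 6.3°. Next I'll go over the press.

```bash
python3 -m pendant '[{"tx":50,"ty":10,"tz":-20},{"tx":50,"ty":10,"tz":-20},{"tx":50,"ty":10},{"tx":40,"ty":8},{},{},{}]'; python3 - <<'E'
from m import *
s=snapshot("wrist"); cv2.imwrite("pics/w1.png",s["frame"])
P,C=cloud("wrist"); np.savez("cw1.npz",P=P,C=C)
rect(P,(.54,.64,.13,.38),.102,.112,"beam")
rect(P,(.37,.52,.12,.32),.044,.054,"rest")
rect(P,(.39,.61,.36,.62),.014,.022,"tray")
im,z=ortho(P,C,.37,.67,.13,.58,.0015,.2)
im=cv2.resize(im,None,fx=2.5,fy=2.5,interpolation=0)[:,:800]
grid(im,.67,.58,.0006); cv2.imwrite("pics/ow1.png",im)
E
```

```text
beam 606 c 577.4 164.0 size 20.9 30.2 long-side yaw from +y 83.2 medz 0.1074
rest 348 c 432.2 163.6 size 16.3 70.4 long-side yaw from +y 76.2 medz 0.0492
tray 0 c 0.0 0.0 size 0.0 0.0 long-side yaw from +y 0.0 medz nanvalidation failed for argument at $[0]...
  return _methods._mean(a, axis=axis, dtype=dtype,
  ret = ret.dtype.type(ret / rcount)
```

View pics/ow1.png

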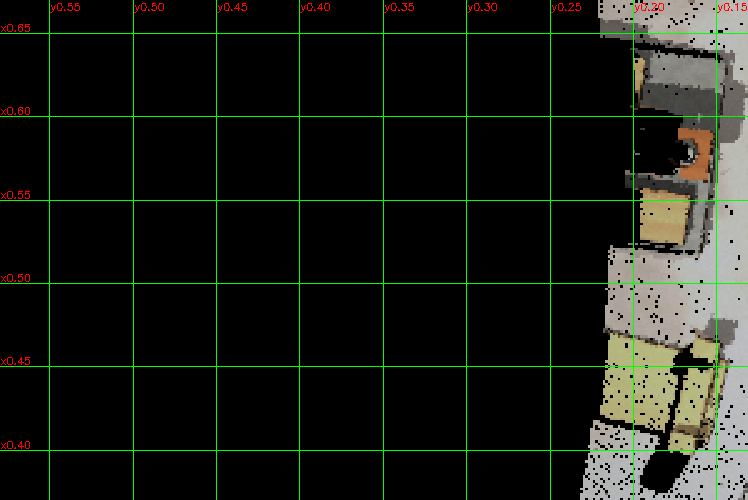

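The call was refused and the arm hasn't moved. I'll try with every field given.

```bash
python3 -m pendant '[{"jaw":1,"tx":50,"ty":10,"tz":-20,"rx":0,"ry":0,"rz":0},{"jaw":1,"tx":50,"ty":10,"tz":-20,"rx":0,"ry":0,"rz":0},{"jaw":1,"tx":50,"ty":10,"tz":0,"rx":0,"ry":0,"rz":0},{"jaw":1,"tx":40,"ty":8,"tz":0,"rx":0,"ry":0,"rz":0},{"jaw":1,"tx":0,"ty":0,"tz":0,"rx":0,"ry":0,"rz":0},{"jaw":1,"tx":0,"ty":0,"tz":0,"rx":0,"ry":0,"rz":0}]'; cat > look.py <<'E'
from m import *
P,C=cloud("wrist"); np.savez("cw1.npz",P=P,C=C)
rect(P,(.54,.64,.13,.38),.102,.112,"beam")
rect(P,(.37,.52,.12,.32),.044,.054,"rest")
rect(P,(.41,.60,.37,.58),.014,.022,"tray")
im,z=ortho(P,C,.37,.67,.13,.58,.0015,.2)
im=cv2.resize(im,None,fx=2.5,fy=2.5,interpolation=0)[:,:800]
grid(im,.67,.58,.0006); cv2.imwrite("pics/ow2.png",im)
E
python3 look.py
```

```text
time: 1.0
eef_pos: [0.5858, 0.1809, 0.2674]
orientation: [-2.22, -2.223, 0.001]
ft_force: [0.6, 0.0, 0.0]
width: 0.999
finger_force: 0.0
beam 6246 c 590.2 254.2 size 30.5 200.6 long-side yaw from +y -8.0 medz 0.1076
rest 563 c 446.9 222.3 size 70.8 136.0 long-side yaw from +y -14.0 medz 0.0491
tray 619 c 497.9 400.6 size 15.4 129.7 long-side yaw from +y 84.5 medz 0.0172
```

```bash
python3 -m pendant '[{"jaw":1,"tx":40,"ty":2,"tz":0,"rx":0,"ry":0,"rz":0},{"jaw":1,"tx":33,"ty":1,"tz":0,"rx":0,"ry":0,"rz":0},{"jaw":1,"tx":0,"ty":0,"tz":0,"rx":0,"ry":0,"rz":0.14},{"jaw":1,"tx":0,"ty":0,"tz":0,"rx":0,"ry":0,"rz":0},{"jaw":1,"tx":0,"ty":0,"tz":0,"rx":0,"ry":0,"rz":0},{"jaw":1,"tx":0,"ty":0,"tz":0,"rx":0,"ry":0,"rz":0}]'; python3 look.py
```

```text
time: 1.65
eef_pos: [0.5893, 0.2522, 0.268]
orientation: [2.37, 2.062, 0.0]
ft_force: [0.0, -0.5, 0.5]
width: 1.0
finger_force: 0.0
beam 5752 c 590.2 253.3 size 29.9 199.4 long-side yaw from +y -8.0 medz 0.1076
rest 511 c 447.7 222.6 size 69.9 135.6 long-side yaw from +y -14.1 medz 0.0492
tray 1485 c 505.3 452.8 size 114.6 142.9 long-side yaw from +y 88.0 medz 0.0173
```

View pics/ow2.png

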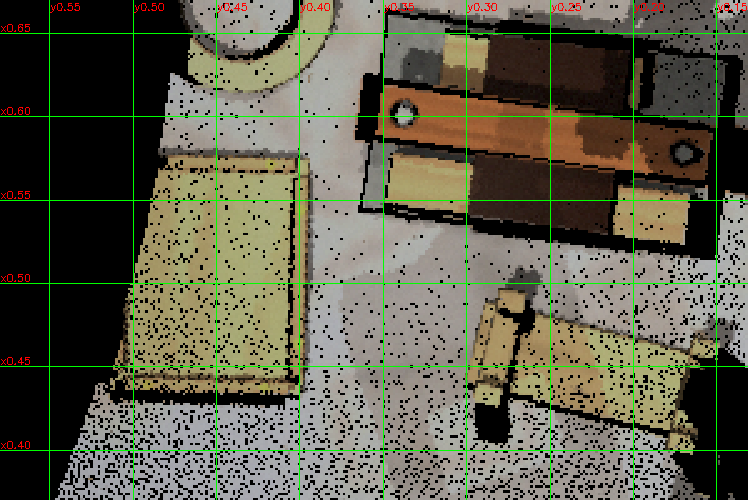

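The long blank lies on the near side (x≈.555) and the short on the far side (x≈.62). The tray is at (505,453) mm, yaw about -2°. Now I'll grasp the beam.

```bash
python3 -m pendant '[{"jaw":1,"tx":1,"ty":1,"tz":45,"rx":0,"ry":0,"rz":0},{"jaw":1,"tx":0,"ty":0,"tz":45,"rx":0,"ry":0,"rz":0},{"jaw":1,"tx":0,"ty":0,"tz":45,"rx":0,"ry":0,"rz":0},{"jaw":1,"tx":0,"ty":0,"tz":30,"rx":0,"ry":0,"rz":0},{"jaw":1,"tx":0,"ty":0,"tz":25,"rx":0,"ry":0,"rz":0},{"jaw":0,"tx":0,"ty":0,"tz":0,"rx":0,"ry":0,"rz":0},{"jaw":0,"tx":0,"ty":0,"tz":0,"rx":0,"ry":0,"rz":0},{"jaw":0,"tx":0,"ty":0,"tz":0,"rx":0,"ry":0,"rz":0},{"jaw":0,"tx":0,"ty":0,"tz":0,"rx":0,"ry":0,"rz":0},{"jaw":0,"tx":0,"ty":0,"tz":0,"rx":0,"ry":0,"rz":0},{"jaw":0,"tx":0,"ty":0,"tz":0,"rx":0,"ry":0,"rz":0}]' 60
```

```text
time: 2.8
eef_pos: [0.5911, 0.2545, 0.0798]
orientation: [2.37, 2.06, 0.004]
ft_force: [-0.1, -1.3, 6.3]
width: 0.34
finger_force: 60.4
```

```bash
python3 -m pendant '[{"jaw":0,"tx":0,"ty":0,"tz":-6,"rx":0,"ry":0,"rz":0},{"jaw":0,"tx":0,"ty":0,"tz":-8,"rx":0,"ry":0,"rz":0},{"jaw":0,"tx":0,"ty":0,"tz":-10,"rx":0,"ry":0,"rz":0},{"jaw":0,"tx":0,"ty":0,"tz":-12,"rx":0,"ry":0,"rz":0},{"jaw":0,"tx":0,"ty":0,"tz":-12,"rx":0,"ry":0,"rz":0},{"jaw":0,"tx":0,"ty":0,"tz":-12,"rx":0,"ry":0,"rz":0},{"jaw":0,"tx":0,"ty":0,"tz":-20,"rx":0,"ry":0,"rz":0},{"jaw":0,"tx":0,"ty":0,"tz":-20,"rx":0,"ry":0,"rz":0},{"jaw":0,"tx":0,"ty":0,"tz":-10,"rx":0,"ry":0,"rz":0},{"jaw":0,"tx":0,"ty":0,"tz":0,"rx":0,"ry":0,"rz":0},{"jaw":0,"tx":0,"ty":0,"tz":0,"rx":0,"ry":0,"rz":0}]'; cat > go.py <<'E'
import sys; from h import *
from scipy.spatial.transform import Rotation as R
# go.py x y yaw_deg z : shift (tool x, y, z, mm) and turn rz after which TCP is there, tool down
x,y,w,z=map(float,sys.argv[1:5]); s=bot.read_state(); T=R.from_rotvec(s["orientation"])
d=T.inv().apply(np.array([x,y,z])-s["eef_pos"])*1000
ty=T.apply([0,1,0]); now=np.degrees(np.arctan2(-ty[1],ty[0]))*-1  # yaw of tool y from world x
D=(w-now+90)%180-90
G=R.from_euler("z",w+(0 if abs(w-now)<90 else 180),degrees=True)*R.from_rotvec(np.array([1,1,0])/2**.5*np.pi)
print("t",d.round(1),"yaw now",round(now,1),"turn",(T.inv()*G).as_rotvec().round(3),"j6",s["joint_positions"].round(2))
E
python3 go.py .4475 .2225 -14 .2
```

```text
time: 3.9
eef_pos: [0.5899, 0.2541, 0.1872]
orientation: [-2.371, -2.06, 0.001]
ft_force: [-0.3, -0.3, -1.7]
width: 0.341
finger_force: 59.4
t [ -51.2 -136.6  -12.7] yaw now -8.0 turn [-0.001  0.     0.104] j6 [0.33 0.56 1.44 0.   1.14 0.47]
```

```bash
python3 -m pendant '[{"jaw":0,"tx":-13,"ty":-35,"tz":0,"rx":0,"ry":0,"rz":0},{"jaw":0,"tx":-13,"ty":-35,"tz":0,"rx":0,"ry":0,"rz":0},{"jaw":0,"tx":-13,"ty":-34,"tz":0,"rx":0,"ry":0,"rz":0},{"jaw":0,"tx":-12,"ty":-33,"tz":0,"rx":0,"ry":0,"rz":0},{"jaw":0,"tx":0,"ty":0,"tz":0,"rx":0,"ry":0,"rz":0.104},{"jaw":0,"tx":0,"ty":0,"tz":30,"rx":0,"ry":0,"rz":0},{"jaw":0,"tx":0,"ty":0,"tz":30,"rx":0,"ry":0,"rz":0},{"jaw":0,"tx":0,"ty":0,"tz":20,"rx":0,"ry":0,"rz":0},{"jaw":0,"tx":0,"ty":0,"tz":0,"rx":0,"ry":0,"rz":0},{"jaw":0,"tx":0,"ty":0,"tz":0,"rx":0,"ry":0,"rz":0}]';python3 go.py .4475 .2225 -14 .028; python3 - <<'E'
from m import *
P,C=cloud("wrist")
z=bot.read_state()["eef_pos"][2]+.028
rect(P,(.36,.53,.10,.34),z-.006,z+.006,"beam")
rect(P,(.37,.52,.12,.32),.044,.054,"rest")
E
```

```text
time: 4.9
eef_pos: [0.4473, 0.2227, 0.1077]
orientation: [-2.475, -1.934, 0.002]
ft_force: [-0.1, 0.2, -0.7]
width: 0.34
finger_force: 59.9
t [-0.1  0.4 79.7] yaw now -14.0 turn [-0.001  0.001  0.   ] j6 [0.37 0.43 1.89 0.   0.82 0.61]
beam 24336 c 451.8 259.0 size 55.6 127.9 long-side yaw from +y -5.8 medz 0.1355
rest 697 c 461.0 280.1 size 16.4 70.3 long-side yaw from +y 76.0 medz 0.0495
```

```bash
python3 -m pendant '[{"jaw":0,"tx":0,"ty":0,"tz":30,"rx":0,"ry":0,"rz":0},{"jaw":0,"tx":0,"ty":0,"tz":25,"rx":0,"ry":0,"rz":0},{"jaw":0,"tx":0,"ty":0,"tz":12,"rx":0,"ry":0,"rz":0},{"jaw":0,"tx":0,"ty":0,"tz":8,"rx":0,"ry":0,"rz":0},{"jaw":0,"tx":0,"ty":0,"tz":6,"rx":0,"ry":0,"rz":0},{"jaw":0,"tx":0,"ty":0,"tz":0,"rx":0,"ry":0,"rz":0},{"jaw":0,"tx":0,"ty":0,"tz":0,"rx":0,"ry":0,"rz":0}]'
```

```text
time: 5.65
eef_pos: [0.4478, 0.223, 0.0275]
orientation: [2.475, 1.934, 0.002]
ft_force: [-0.1, -0.3, -2.9]
width: 0.34
finger_force: 60.0
```

```bash
python3 -m pendant '[{"jaw":1,"tx":0,"ty":0,"tz":0,"rx":0,"ry":0,"rz":0},{"jaw":1,"tx":0,"ty":0,"tz":0,"rx":0,"ry":0,"rz":0},{"jaw":1,"tx":0,"ty":0,"tz":0,"rx":0,"ry":0,"rz":0},{"jaw":1,"tx":0,"ty":0,"tz":0,"rx":0,"ry":0,"rz":0},{"jaw":1,"tx":0,"ty":0,"tz":0,"rx":0,"ry":0,"rz":0},{"jaw":1,"tx":0,"ty":0,"tz":-25,"rx":0,"ry":0,"rz":0},{"jaw":1,"tx":0,"ty":0,"tz":-40,"rx":0,"ry":0,"rz":0},{"jaw":1,"tx":0,"ty":0,"tz":-50,"rx":0,"ry":0,"rz":0},{"jaw":1,"tx":0,"ty":0,"tz":-50,"rx":0,"ry":0,"rz":0},{"jaw":1,"tx":0,"ty":0,"tz":-50,"rx":0,"ry":0,"rz":0},{"jaw":1,"tx":0,"ty":0,"tz":0,"rx":0,"ry":0,"rz":0},{"jaw":1,"tx":0,"ty":0,"tz":0,"rx":0,"ry":0,"rz":0}]';python3 go.py .59 .254 -8 .24; python3 - <<'E'
from m import *
P,C=cloud("wrist")
rect(P,(.37,.50,.10,.34),.0512,.058,"beam placed")
rect(P,(.50,.68,.15,.36),.080,.088,"rib")
rect(P,(.50,.68,.15,.36),.056,.064,"plate")
E
```

```text
time: 6.85
eef_pos: [0.4476, 0.2229, 0.2427]
orientation: [2.475, 1.934, 0.003]
ft_force: [-0.1, -0.2, -0.8]
width: 0.999
finger_force: 0.0
t [ 64.6 130.7   3. ] yaw now -14.0 turn [ 0.002 -0.001 -0.104] j6 [ 0.37  0.25  1.77 -0.    1.13  0.61]
beam placed 4842 c 447.7 222.4 size 30.0 199.5 long-side yaw from +y -13.9 medz 0.0536
rib 1833 c 589.9 253.4 size 23.1 179.0 long-side yaw from +y -7.1 medz 0.0836
plate 5526 c 589.3 250.8 size 134.7 137.1 long-side yaw from +y 40.6 medz 0.0598
```

The beam is seated: (447.7, 222.4) mm, yaw -13.9°, top at 54 mm. Now the platen.

```bash
python3 -m pendant '[{"jaw":1,"tx":20,"ty":40,"tz":0,"rx":0,"ry":0,"rz":0},{"jaw":1,"tx":20,"ty":40,"tz":0,"rx":0,"ry":0,"rz":0},{"jaw":1,"tx":25,"ty":50,"tz":0,"rx":0,"ry":0,"rz":0},{"jaw":1,"tx":0,"ty":0,"tz":0,"rx":0,"ry":0,"rz":-0.104},{"jaw":1,"tx":0,"ty":0,"tz":0,"rx":0,"ry":0,"rz":0},{"jaw":1,"tx":0,"ty":0,"tz":0,"rx":0,"ry":0,"rz":0}]';python3 - <<'E'
from m import *
P,C=cloud("wrist")
a=np.radians(-8);u=np.array([-np.sin(a),np.cos(a)]);v=np.array([np.cos(a),np.sin(a)])
q=P[:,:2]-[.59,.254]; Q=np.c_[q@v,q@u]
k=(abs(Q[:,0])<.02)&(abs(Q[:,1])<.07); rect(P[k],(.50,.68,.15,.36),.079,.088,"rib")
k=(abs(Q[:,0])<.075)&(abs(Q[:,1])<.07); rect(P[k],(.50,.68,.15,.36),.055,.064,"plate")
k=(abs(Q[:,0])<.075)&(Q[:,0]>0);rect(P[k],(.48,.72,.1,.4),.044,.052,"far blank")
k=(abs(Q[:,0])<.075)&(Q[:,0]<0);rect(P[k],(.48,.72,.1,.4),.044,.052,"near blank")
rect(P,(.41,.60,.38,.58),.014,.022,"tray")
E
python3 go.py .59 .254 -8 .056
```

```text
time: 7.5
eef_pos: [0.5826, 0.253, 0.2404]
orientation: [-2.373, -2.057, 0.004]
ft_force: [0.0, 0.0, 0.3]
width: 0.999
finger_force: 0.0
rib 1957 c 590.0 250.8 size 21.6 83.7 long-side yaw from +y -7.2 medz 0.0835
plate 6796 c 589.8 250.6 size 84.7 110.9 long-side yaw from +y 82.6 medz 0.0596
far blank 883 c 627.4 255.1 size 30.3 120.2 long-side yaw from +y -7.3 medz 0.0477
near blank 2348 c 552.9 257.0 size 34.8 179.4 long-side yaw from +y -8.0 medz 0.0476
tray 1563 c 505.2 449.0 size 106.7 142.6 long-side yaw from +y 88.1 medz 0.0173
t [  2.1   7.5 185.1] yaw now -8.2 turn [-0.001  0.001 -0.003] j6 [0.34 0.5  1.4  0.   1.24 0.48]
```

```bash
python3 go.py .590 .2507 -7.4 .064; python3 -m pendant '[{"jaw":1,"tx":-1,"ty":7,"tz":40,"rx":0,"ry":0,"rz":-0.013},{"jaw":1,"tx":0,"ty":0,"tz":45,"rx":0,"ry":0,"rz":0},{"jaw":1,"tx":0,"ty":0,"tz":45,"rx":0,"ry":0,"rz":0},{"jaw":1,"tx":0,"ty":0,"tz":30,"rx":0,"ry":0,"rz":0},{"jaw":1,"tx":0,"ty":0,"tz":15,"rx":0,"ry":0,"rz":0},{"jaw":1,"tx":0,"ty":0,"tz":0,"rx":0,"ry":0,"rz":0},{"jaw":1,"tx":0,"ty":0,"tz":0,"rx":0,"ry":0,"rz":0}]'; python3 go.py .590 .2507 -7.4 .064
```

```text
t [ -1.2   7.9 177.1] yaw now -8.2 turn [-0.001  0.001 -0.013] j6 [0.34 0.5  1.4  0.   1.24 0.48]
time: 8.25
eef_pos: [0.5909, 0.2515, 0.0685]
orientation: [2.358, 2.075, 0.003]
ft_force: [0.2, 0.4, -0.3]
width: 1.001
finger_force: 0.0
t [-0.9 -0.8  4.5] yaw now -7.3 turn [ 0.002 -0.001  0.002] j6 [ 0.33  0.7   1.51 -0.    0.92  0.46]
```

Close at about .066, then lift.

```bash
python3 -m pendant '[{"jaw":0.5,"tx":-1,"ty":-1,"tz":3,"rx":0,"ry":0,"rz":0},{"jaw":0,"tx":0,"ty":0,"tz":0,"rx":0,"ry":0,"rz":0},{"jaw":0,"tx":0,"ty":0,"tz":0,"rx":0,"ry":0,"rz":0},{"jaw":0,"tx":0,"ty":0,"tz":0,"rx":0,"ry":0,"rz":0},{"jaw":0,"tx":0,"ty":0,"tz":0,"rx":0,"ry":0,"rz":0},{"jaw":0,"tx":0,"ty":0,"tz":0,"rx":0,"ry":0,"rz":0},{"jaw":0,"tx":0,"ty":0,"tz":0,"rx":0,"ry":0,"rz":0},{"jaw":0,"tx":0,"ty":0,"tz":0,"rx":0,"ry":0,"rz":0}]' 60; python3 -m pendant '[{"jaw":0,"tx":0,"ty":0,"tz":-8,"rx":0,"ry":0,"rz":0},{"jaw":0,"tx":0,"ty":0,"tz":-15,"rx":0,"ry":0,"rz":0},{"jaw":0,"tx":0,"ty":0,"tz":-30,"rx":0,"ry":0,"rz":0},{"jaw":0,"tx":0,"ty":0,"tz":-30,"rx":0,"ry":0,"rz":0},{"jaw":0,"tx":0,"ty":0,"tz":-30,"rx":0,"ry":0,"rz":0},{"jaw":0,"tx":0,"ty":0,"tz":-30,"rx":0,"ry":0,"rz":0},{"jaw":0,"tx":0,"ty":0,"tz":0,"rx":0,"ry":0,"rz":0},{"jaw":0,"tx":0,"ty":0,"tz":0,"rx":0,"ry":0,"rz":0}]'; python3 go.py .505 .452 -2 .21
```

```text
time: 9.05
eef_pos: [0.5895, 0.2505, 0.0644]
orientation: [2.358, 2.076, 0.001]
ft_force: [-0.4, -1.0, 6.2]
width: 0.245
finger_force: 60.2
time: 9.85
eef_pos: [0.589, 0.2503, 0.2071]
orientation: [2.358, 2.076, 0.001]
ft_force: [-0.3, 0.0, -3.0]
width: 0.241
finger_force: 59.2
t [ 189.4 -108.9   -2.9] yaw now -7.3 turn [ 0.001 -0.    -0.092] j6 [ 0.33  0.54  1.43 -0.    1.18  0.46]
```

```bash
python3 -m pendant '[{"jaw":0,"tx":30,"ty":-18,"tz":0,"rx":0,"ry":0,"rz":0},{"jaw":0,"tx":30,"ty":-18,"tz":0,"rx":0,"ry":0,"rz":0},{"jaw":0,"tx":30,"ty":-18,"tz":0,"rx":0,"ry":0,"rz":-0.092},{"jaw":0,"tx":0,"ty":0,"tz":0,"rx":0,"ry":0,"rz":0},{"jaw":0,"tx":0,"ty":0,"tz":0,"rx":0,"ry":0,"rz":0}]';python3 - <<'E'
from m import *
P,C=cloud("wrist")
rect(P,(.41,.60,.37,.58),.014,.022,"tray")
k=np.abs(P[:,2]-(bot.read_state()["eef_pos"][2]-.0044))<.006
rect(P[k],(.41,.65,.25,.45),.1,.3,"plate held")
E
python3 go.py .505 .452 -2 .21
```

```text
time: 10.35
eef_pos: [0.5461, 0.3466, 0.2052]
orientation: [-2.259, -2.183, 0.004]
ft_force: [1.0, -0.5, -2.6]
width: 0.242
finger_force: 59.3
tray 3236 c 505.5 454.7 size 116.2 142.5 long-side yaw from +y 88.3 medz 0.0174
plate held 16901 c 546.1 347.4 size 84.0 110.7 long-side yaw from +y 87.9 medz 0.2004
t [104.6 -45.4  -4.6] yaw now -2.0 turn [-0.002  0.001 -0.001] j6 [ 0.49  0.55  1.41 -0.    1.19  0.53]
```

```bash
python3 -m pendant '[{"jaw":0,"tx":35,"ty":-15,"tz":0,"rx":0,"ry":0,"rz":0},{"jaw":0,"tx":35,"ty":-15,"tz":0,"rx":0,"ry":0,"rz":0},{"jaw":0,"tx":36,"ty":-15,"tz":0,"rx":0,"ry":0,"rz":0},{"jaw":0,"tx":0,"ty":0,"tz":40,"rx":0,"ry":0,"rz":0},{"jaw":0,"tx":0,"ty":0,"tz":40,"rx":0,"ry":0,"rz":0},{"jaw":0,"tx":0,"ty":0,"tz":40,"rx":0,"ry":0,"rz":0},{"jaw":0,"tx":0,"ty":0,"tz":20,"rx":0,"ry":0,"rz":0},{"jaw":0,"tx":0,"ty":0,"tz":0,"rx":0,"ry":0,"rz":0},{"jaw":0,"tx":0,"ty":0,"tz":0,"rx":0,"ry":0,"rz":0}]'; python3 go.py .5055 .454 -1.8 .0235
```

```text
time: 11.3
eef_pos: [0.5065, 0.4534, 0.0673]
orientation: [2.261, 2.181, 0.0]
ft_force: [0.1, 0.3, -2.0]
width: 0.241
finger_force: 59.1
t [ 0.6 -1.1 43.8] yaw now -2.1 turn [ 0.     0.    -0.005] j6 [ 0.66  0.77  1.4  -0.    0.98  0.7 ]
```

```bash
python3 -m pendant '[{"jaw":0,"tx":0,"ty":-1,"tz":20,"rx":0,"ry":0,"rz":0},{"jaw":0,"tx":0,"ty":0,"tz":12,"rx":0,"ry":0,"rz":0},{"jaw":0,"tx":0,"ty":0,"tz":6,"rx":0,"ry":0,"rz":0},{"jaw":0,"tx":0,"ty":0,"tz":5.5,"rx":0,"ry":0,"rz":0},{"jaw":0,"tx":0,"ty":0,"tz":0,"rx":0,"ry":0,"rz":0},{"jaw":0,"tx":0,"ty":0,"tz":0,"rx":0,"ry":0,"rz":0}]'; python3 -m pendant '[{"jaw":1,"tx":0,"ty":0,"tz":0,"rx":0,"ry":0,"rz":0},{"jaw":1,"tx":0,"ty":0,"tz":0,"rx":0,"ry":0,"rz":0},{"jaw":1,"tx":0,"ty":0,"tz":0,"rx":0,"ry":0,"rz":0},{"jaw":1,"tx":0,"ty":0,"tz":0,"rx":0,"ry":0,"rz":0},{"jaw":1,"tx":0,"ty":0,"tz":0,"rx":0,"ry":0,"rz":0},{"jaw":1,"tx":0,"ty":0,"tz":-30,"rx":0,"ry":0,"rz":0},{"jaw":1,"tx":0,"ty":0,"tz":-50,"rx":0,"ry":0,"rz":0},{"jaw":1,"tx":0,"ty":0,"tz":-50,"rx":0,"ry":0,"rz":0},{"jaw":1,"tx":0,"ty":0,"tz":-50,"rx":0,"ry":0,"rz":0},{"jaw":1,"tx":-40,"ty":0,"tz":-30,"rx":0,"ry":0,"rz":0},{"jaw":1,"tx":0,"ty":0,"tz":0,"rx":0,"ry":0,"rz":0},{"jaw":1,"tx":0,"ty":0,"tz":0,"rx":0,"ry":0,"rz":0}]'; python3 - <<'E'
from m import *
P,C=cloud("wrist")
rect(P,(.41,.60,.37,.58),.013,.0225,"tray+plate")
rect(P,(.41,.60,.37,.58),.038,.047,"rib")
rect(P,(.445,.565,.4,.5),.0155,.0225,"plate")
im,z=ortho(P,C,.40,.60,.35,.55,.001,.06)
cv2.imwrite("pics/tray.png",cv2.resize(im,None,fx=3,fy=3,interpolation=0))
E
python3 go.py .553 .257 -8 .24
```

```text
time: 11.9
eef_pos: [0.505, 0.4542, 0.0238]
orientation: [2.26, 2.182, 0.001]
ft_force: [0.3, -0.0, -3.1]
width: 0.241
finger_force: 59.4
time: 13.1
eef_pos: [0.5035, 0.4137, 0.234]
orientation: [2.261, 2.181, 0.002]
ft_force: [-0.1, -0.5, -0.6]
width: 0.998
finger_force: 0.0
tray+plate 8812 c 502.5 487.9 size 150.0 183.6 long-side yaw from +y -0.4 medz 0.0176
rib 1694 c 483.8 502.6 size 54.1 187.9 long-side yaw from +y 24.2 medz 0.0416
plate 6324 c 505.4 447.2 size 98.1 117.5 long-side yaw from +y 87.9 medz 0.0177
t [-155.2   55.4   -7.3] yaw now -2.0 turn [-0.001  0.     0.104] j6 [0.62 0.54 1.36 0.   1.24 0.65]
```

View pics/tray.png

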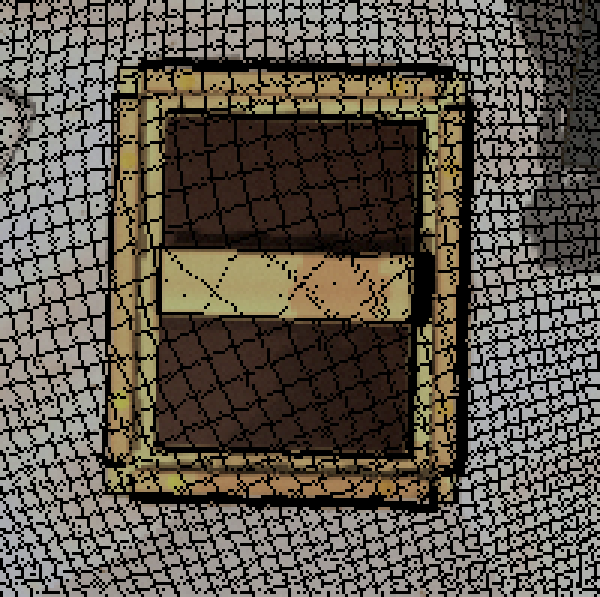

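The platen sits centred in the tray with its rib up. Next is the long blank (552.9, 257, -8°), with the jaw partly open so it clears the other blank.

```bash
python3 -m pendant '[{"jaw":0.65,"tx":-45,"ty":15,"tz":0,"rx":0,"ry":0,"rz":0},{"jaw":0.65,"tx":-45,"ty":15,"tz":0,"rx":0,"ry":0,"rz":0},{"jaw":0.65,"tx":-45,"ty":15,"tz":-5,"rx":0,"ry":0,"rz":0},{"jaw":0.65,"tx":-20,"ty":10,"tz":0,"rx":0,"ry":0,"rz":0},{"jaw":0.65,"tx":0,"ty":0,"tz":0,"rx":0,"ry":0,"rz":0.104},{"jaw":0.65,"tx":0,"ty":0,"tz":0,"rx":0,"ry":0,"rz":0},{"jaw":0.65,"tx":0,"ty":0,"tz":0,"rx":0,"ry":0,"rz":0}]';cat > bl.py <<'E'
from m import *
P,C=cloud("wrist")
a=np.radians(-8);u=np.array([-np.sin(a),np.cos(a)]);v=np.array([np.cos(a),np.sin(a)])
q=P[:,:2]-[.59,.254]; Q=np.c_[q@v,q@u]
k=(abs(Q[:,0])<.06)&(Q[:,0]>0)&(abs(Q[:,1])<.1);rect(P[k],(.48,.72,.1,.4),.044,.052,"far blank")
k=(abs(Q[:,0])<.06)&(Q[:,0]<0)&(abs(Q[:,1])<.1);rect(P[k],(.48,.72,.1,.4),.044,.052,"near blank")
E
python3 bl.py; python3 go.py .553 .257 -8 .03
```

```text
time: 13.85
eef_pos: [0.5525, 0.2578, 0.2371]
orientation: [-2.366, -2.065, 0.003]
ft_force: [0.4, -0.0, 0.8]
width: 0.651
finger_force: 0.0
far blank 3107 c 627.3 254.7 size 31.1 120.2 long-side yaw from +y -7.0 medz 0.0477
near blank 4678 c 561.8 255.7 size 52.5 179.2 long-side yaw from +y -7.4 medz 0.0476
t [ -0.7   0.9 207.4] yaw now -7.8 turn [-0.001  0.001  0.004] j6 [0.36 0.45 1.48 0.   1.21 0.5 ]
```

```bash
python3 -m pendant '[{"jaw":0.65,"tx":-1,"ty":0,"tz":45,"rx":0,"ry":0,"rz":0},{"jaw":0.65,"tx":0,"ty":0,"tz":45,"rx":0,"ry":0,"rz":0},{"jaw":0.65,"tx":0,"ty":0,"tz":45,"rx":0,"ry":0,"rz":0},{"jaw":0.65,"tx":0,"ty":0,"tz":30,"rx":0,"ry":0,"rz":0},{"jaw":0.65,"tx":0,"ty":0,"tz":20,"rx":0,"ry":0,"rz":0},{"jaw":0.65,"tx":0,"ty":0,"tz":15,"rx":0,"ry":0,"rz":0},{"jaw":0.65,"tx":0,"ty":0,"tz":0,"rx":0,"ry":0,"rz":0},{"jaw":0.65,"tx":0,"ty":0,"tz":0,"rx":0,"ry":0,"rz":0}]'; python3 go.py .553 .257 -8 .029
```

```text
time: 14.7
eef_pos: [0.553, 0.2567, 0.0389]
orientation: [2.369, 2.063, 0.001]
ft_force: [-0.2, 0.6, -0.1]
width: 0.65
finger_force: 0.0
t [ 0.3 -0.1  9.9] yaw now -7.9 turn [ 0.001 -0.     0.002] j6 [0.36 0.7  1.62 0.   0.82 0.5 ]
```

```bash
python3 -m pendant '[{"jaw":0.65,"tx":0,"ty":0,"tz":9,"rx":0,"ry":0,"rz":0},{"jaw":0.5,"tx":0,"ty":0,"tz":0,"rx":0,"ry":0,"rz":0},{"jaw":0,"tx":0,"ty":0,"tz":0,"rx":0,"ry":0,"rz":0},{"jaw":0,"tx":0,"ty":0,"tz":0,"rx":0,"ry":0,"rz":0},{"jaw":0,"tx":0,"ty":0,"tz":0,"rx":0,"ry":0,"rz":0},{"jaw":0,"tx":0,"ty":0,"tz":0,"rx":0,"ry":0,"rz":0},{"jaw":0,"tx":0,"ty":0,"tz":0,"rx":0,"ry":0,"rz":0}]' 60; python3 -m pendant '[{"jaw":0,"tx":0,"ty":0,"tz":-8,"rx":0,"ry":0,"rz":0},{"jaw":0,"tx":0,"ty":0,"tz":-15,"rx":0,"ry":0,"rz":0},{"jaw":0,"tx":0,"ty":0,"tz":-30,"rx":0,"ry":0,"rz":0},{"jaw":0,"tx":0,"ty":0,"tz":-40,"rx":0,"ry":0,"rz":0},{"jaw":0,"tx":0,"ty":0,"tz":-40,"rx":0,"ry":0,"rz":0},{"jaw":0,"tx":0,"ty":0,"tz":-40,"rx":0,"ry":0,"rz":0},{"jaw":0,"tx":0,"ty":0,"tz":-20,"rx":0,"ry":0,"rz":0},{"jaw":0,"tx":0,"ty":0,"tz":0,"rx":0,"ry":0,"rz":0},{"jaw":0,"tx":0,"ty":0,"tz":0,"rx":0,"ry":0,"rz":0}]'; python3 go.py .607 -.147 14 .23; python3 - <<'E'
from m import *
P,C=cloud("wrist")
z=bot.read_state()["eef_pos"][2]+.0185
k=np.abs(P[:,2]-z)<.004
rect(P[k],(.5,.6,.15,.36),.1,.3,"blank held")
E
```

```text
time: 15.4
eef_pos: [0.553, 0.2563, 0.0298]
orientation: [2.37, 2.062, 0.001]
ft_force: [-0.8, -0.5, 6.6]
width: 0.333
finger_force: 60.9
time: 16.3
eef_pos: [0.5524, 0.2561, 0.2222]
orientation: [-2.37, -2.062, 0.0]
ft_force: [0.1, -0.2, -1.7]
width: 0.335
finger_force: 60.0
t [-391.7  109.9   -7.8] yaw now -8.0 turn [-0.     0.    -0.383] j6 [ 0.36  0.47  1.5  -0.    1.17  0.5 ]
blank held 21331 c 559.2 283.1 size 55.4 128.5 long-side yaw from +y -16.9 medz 0.2399
```

```bash
python3 -m pendant '[{"jaw":0,"tx":-43,"ty":12,"tz":0,"rx":0,"ry":0,"rz":0},{"jaw":0,"tx":-43,"ty":12,"tz":0,"rx":0,"ry":0,"rz":0},{"jaw":0,"tx":-43,"ty":12,"tz":0,"rx":0,"ry":0,"rz":0},{"jaw":0,"tx":-43,"ty":12,"tz":0,"rx":0,"ry":0,"rz":0},{"jaw":0,"tx":-43,"ty":12,"tz":0,"rx":0,"ry":0,"rz":0},{"jaw":0,"tx":-43,"ty":12,"tz":0,"rx":0,"ry":0,"rz":0},{"jaw":0,"tx":-43,"ty":12,"tz":0,"rx":0,"ry":0,"rz":0},{"jaw":0,"tx":0,"ty":0,"tz":0,"rx":0,"ry":0,"rz":-0.128},{"jaw":0,"tx":0,"ty":0,"tz":0,"rx":0,"ry":0,"rz":-0.128},{"jaw":0,"tx":0,"ty":0,"tz":0,"rx":0,"ry":0,"rz":-0.127},{"jaw":0,"tx":0,"ty":0,"tz":0,"rx":0,"ry":0,"rz":0},{"jaw":0,"tx":0,"ty":0,"tz":0,"rx":0,"ry":0,"rz":0}]'; python3 - <<'E'
from m import *
for P in (np.load("cw.npz")["P"],np.load("c0.npz")["P"]):
    k=(P[:,1]<-.04)&(P[:,1]>-.3)&(P[:,2]>.035)&(P[:,2]<.22)&(P[:,0]>.53)&(P[:,0]<.8)
    print(np.percentile(P[k,0],[0,1,5,20]))
P,C=cloud("wrist")
rect(P,(.54,.67,-.23,-.04),.021,.029,"long")
rect(P,(.42,.53,-.20,-.07),.021,.029,"short")
s=snapshot("wrist"); cv2.imwrite("pics/w3.png",s["frame"])
E
python3 go.py .607 -.147 14 .1
```

```text
time: 17.55
eef_pos: [0.5938, -0.0534, 0.2212]
orientation: [-1.938, -2.47, 0.001]
ft_force: [-0.3, 0.6, -1.7]
width: 0.335
finger_force: 59.9
[0.71568966 0.71864052 0.72332734 0.72514861]
[0.68036423 0.68743641 0.69004246 0.71536235]
long 0 c 0.0 0.0 size 0.0 0.0 long-side yaw from +y 0.0 medz nan
short 1042 c 478.8 -139.4 size 63.1 92.9 long-side yaw from +y 5.9 medz 0.0245
t [-94.1  -9.6 121.7] yaw now 13.8 turn [-0.001 -0.    -0.003] j6 [-0.17  0.44  1.54  0.    1.16 -0.41]
  return _methods._mean(a, axis=axis, dtype=dtype,
  ret = ret.dtype.type(ret / rcount)
```

View pics/w3.png

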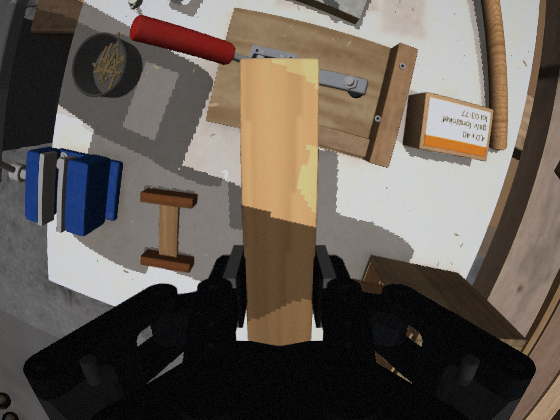

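```bash
python3 -m pendant '[{"jaw":0,"tx":-32,"ty":-3,"tz":0,"rx":0,"ry":0,"rz":0},{"jaw":0,"tx":-32,"ty":-3,"tz":0,"rx":0,"ry":0,"rz":0},{"jaw":0,"tx":-30,"ty":-4,"tz":0,"rx":0,"ry":0,"rz":0},{"jaw":0,"tx":0,"ty":0,"tz":40,"rx":0,"ry":0,"rz":0},{"jaw":0,"tx":0,"ty":0,"tz":40,"rx":0,"ry":0,"rz":0},{"jaw":0,"tx":0,"ty":0,"tz":40,"rx":0,"ry":0,"rz":0},{"jaw":0,"tx":0,"ty":0,"tz":30,"rx":0,"ry":0,"rz":0},{"jaw":0,"tx":0,"ty":0,"tz":0,"rx":0,"ry":0,"rz":0},{"jaw":0,"tx":0,"ty":0,"tz":0,"rx":0,"ry":0,"rz":0},{"jaw":0,"tx":0,"ty":0,"tz":0,"rx":0,"ry":0,"rz":0}]'; python3 go.py .607 -.147 14 .032; python3 - <<'E'
from m import *
P,C=cloud("wrist")
z=bot.read_state()["eef_pos"][2]+.0185
k=np.abs(P[:,2]-z)<.004
a=np.radians(14);u=np.array([-np.sin(a),np.cos(a)]);v=np.array([np.cos(a),np.sin(a)])
q=P[k,:2]-[.607,-.147]; Q=np.c_[q@v,q@u]; Q=Q[(abs(Q[:,0])<.02)&(Q[:,1]<.11)&(Q[:,1]>.04)]; print("end",np.percentile(Q[:,1],[50,99,100]),"sides",np.percentile(Q[:,0],[1,99]))
E
```

```text
time: 18.65
eef_pos: [0.6084, -0.1475, 0.0744]
orientation: [1.933, 2.473, 0.002]
ft_force: [-0.7, -0.6, -1.9]
width: 0.334
finger_force: 59.8
t [ 0.8 -1.3 42.4] yaw now 14.0 turn [ 0.003  0.002 -0.001] j6 [-0.31  0.67  1.56 -0.    0.91 -0.56]
end [0.06538029 0.08987566 0.09067153] sides [-0.01347102  0.01579401]
```

```bash
python3 -m pendant '[{"jaw":0,"tx":0,"ty":-1,"tz":20,"rx":0,"ry":0,"rz":0},{"jaw":0,"tx":0,"ty":0,"tz":11,"rx":0,"ry":0,"rz":0},{"jaw":0,"tx":0,"ty":0,"tz":7,"rx":0,"ry":0,"rz":0},{"jaw":0,"tx":0,"ty":0,"tz":4.5,"rx":0,"ry":0,"rz":0},{"jaw":0,"tx":0,"ty":0,"tz":0,"rx":0,"ry":0,"rz":0},{"jaw":0,"tx":0,"ty":0,"tz":0,"rx":0,"ry":0,"rz":0}]'; python3 -m pendant '[{"jaw":0.65,"tx":0,"ty":0,"tz":0,"rx":0,"ry":0,"rz":0},{"jaw":0.65,"tx":0,"ty":0,"tz":0,"rx":0,"ry":0,"rz":0},{"jaw":0.65,"tx":0,"ty":0,"tz":0,"rx":0,"ry":0,"rz":0},{"jaw":0.65,"tx":0,"ty":0,"tz":0,"rx":0,"ry":0,"rz":0},{"jaw":0.65,"tx":0,"ty":0,"tz":-25,"rx":0,"ry":0,"rz":0},{"jaw":0.65,"tx":0,"ty":0,"tz":-40,"rx":0,"ry":0,"rz":0},{"jaw":0.65,"tx":0,"ty":0,"tz":-50,"rx":0,"ry":0,"rz":0},{"jaw":0.65,"tx":0,"ty":0,"tz":-50,"rx":0,"ry":0,"rz":0},{"jaw":0.65,"tx":0,"ty":0,"tz":-40,"rx":0,"ry":0,"rz":0},{"jaw":0.65,"tx":0,"ty":0,"tz":0,"rx":0,"ry":0,"rz":0},{"jaw":0.65,"tx":0,"ty":0,"tz":0,"rx":0,"ry":0,"rz":0}]'; python3 go.py .6273 .2547 -7.2 .235;python3 - <<'E'
from m import *
P,C=cloud("wrist")
rect(P,(.52,.7,-.26,-.02),.044,.054,"blank placed")
E
```

```text
time: 19.3
eef_pos: [0.6066, -0.1475, 0.0308]
orientation: [1.934, 2.475, 0.0]
ft_force: [-3.7, 0.7, 6.4]
width: 0.339
finger_force: 60.9
time: 20.4
eef_pos: [0.6063, -0.1474, 0.2353]
orientation: [1.934, 2.474, 0.001]
ft_force: [0.7, 0.2, -0.5]
width: 0.651
finger_force: 0.0
t [3.851e+02 1.175e+02 1.000e-01] yaw now 14.0 turn [0.001 0.    0.37 ] j6 [-0.31  0.48  1.44 -0.    1.21 -0.56]
blank placed 4765 c 606.9 -146.7 size 30.4 179.6 long-side yaw from +y 14.1 medz 0.0486
```

The long blank is placed within about 1 mm. Now the short one.

```bash
python3 -m pendant '[{"jaw":0.65,"tx":43,"ty":13,"tz":0,"rx":0,"ry":0,"rz":0},{"jaw":0.65,"tx":43,"ty":13,"tz":0,"rx":0,"ry":0,"rz":0},{"jaw":0.65,"tx":43,"ty":13,"tz":0,"rx":0,"ry":0,"rz":0},{"jaw":0.65,"tx":43,"ty":13,"tz":0,"rx":0,"ry":0,"rz":0},{"jaw":0.65,"tx":43,"ty":13,"tz":0,"rx":0,"ry":0,"rz":0},{"jaw":0.65,"tx":43,"ty":13,"tz":0,"rx":0,"ry":0,"rz":0},{"jaw":0.65,"tx":43,"ty":13,"tz":0,"rx":0,"ry":0,"rz":0},{"jaw":0.65,"tx":0,"ty":0,"tz":0,"rx":0,"ry":0,"rz":0.125},{"jaw":0.65,"tx":0,"ty":0,"tz":0,"rx":0,"ry":0,"rz":0.125},{"jaw":0.65,"tx":0,"ty":0,"tz":0,"rx":0,"ry":0,"rz":0.12},{"jaw":0.65,"tx":0,"ty":0,"tz":0,"rx":0,"ry":0,"rz":0},{"jaw":0.65,"tx":0,"ty":0,"tz":0,"rx":0,"ry":0,"rz":0}]';python3 bl.py; python3 go.py .6273 .2547 -7.2 .235
```

```text
time: 21.65
eef_pos: [0.6215, 0.1666, 0.2335]
orientation: [-2.353, -2.08, 0.003]
ft_force: [-0.1, 0.2, 0.8]
width: 0.646
finger_force: 0.0
far blank 3537 c 616.1 250.2 size 52.5 167.7 long-side yaw from +y -8.1 medz 0.0476
near blank 0 c 0.0 0.0 size 0.0 0.0 long-side yaw from +y 0.0 medz 0.0473
t [88.2 -5.1 -1.2] yaw now -7.0 turn [-0.001  0.     0.003] j6 [0.19 0.52 1.39 0.   1.24 0.31]
```

```bash
python3 -m pendant '[{"jaw":0.65,"tx":30,"ty":-2,"tz":0,"rx":0,"ry":0,"rz":0},{"jaw":0.65,"tx":30,"ty":-2,"tz":0,"rx":0,"ry":0,"rz":0},{"jaw":0.65,"tx":28,"ty":-1,"tz":0,"rx":0,"ry":0,"rz":0},{"jaw":0.65,"tx":0,"ty":0,"tz":0,"rx":0,"ry":0,"rz":0},{"jaw":0.65,"tx":0,"ty":0,"tz":0,"rx":0,"ry":0,"rz":0}]';sed -i 's/(Q\[:,0\]>0)/(Q[:,0]>.015)/' bl.py; python3 bl.py; python3 go.py .6273 .2547 -7.2 .03
```

```text
time: 22.2
eef_pos: [0.6278, 0.2546, 0.2342]
orientation: [-2.354, -2.08, 0.001]
ft_force: [-0.2, -0.7, 0.2]
width: 0.644
finger_force: 0.0
far blank 3215 c 627.6 254.9 size 29.3 119.6 long-side yaw from +y -6.6 medz 0.0476
near blank 0 c 0.0 0.0 size 0.0 0.0 long-side yaw from +y 0.0 medz 0.0483
t [  0.7  -0.5 204.4] yaw now -7.2 turn [-0.001  0.     0.001] j6 [ 0.32  0.58  1.28 -0.    1.28  0.44]
```

```bash
python3 -m pendant '[{"jaw":0.65,"tx":0,"ty":0,"tz":45,"rx":0,"ry":0,"rz":-0.01},{"jaw":0.65,"tx":0,"ty":0,"tz":45,"rx":0,"ry":0,"rz":0},{"jaw":0.65,"tx":0,"ty":0,"tz":45,"rx":0,"ry":0,"rz":0},{"jaw":0.65,"tx":0,"ty":0,"tz":30,"rx":0,"ry":0,"rz":0},{"jaw":0.65,"tx":0,"ty":0,"tz":20,"rx":0,"ry":0,"rz":0},{"jaw":0.65,"tx":0,"ty":0,"tz":12,"rx":0,"ry":0,"rz":0},{"jaw":0.65,"tx":0,"ty":0,"tz":0,"rx":0,"ry":0,"rz":0},{"jaw":0.65,"tx":0,"ty":0,"tz":0,"rx":0,"ry":0,"rz":0}]'; python3 go.py .6275 .2549 -7 .0295
```

```text
time: 23.05
eef_pos: [0.6286, 0.2544, 0.0389]
orientation: [2.346, 2.088, 0.002]
ft_force: [-0.1, -0.1, -0.2]
width: 0.646
finger_force: 0.0
t [ 0.4 -1.1  9.4] yaw now -6.7 turn [ 0.001 -0.001  0.006] j6 [ 0.32  0.8   1.41 -0.    0.93  0.43]
```

```bash
python3 -m pendant '[{"jaw":0.65,"tx":0,"ty":-1,"tz":8.5,"rx":0,"ry":0,"rz":0},{"jaw":0.5,"tx":0,"ty":0,"tz":0,"rx":0,"ry":0,"rz":0},{"jaw":0,"tx":0,"ty":0,"tz":0,"rx":0,"ry":0,"rz":0},{"jaw":0,"tx":0,"ty":0,"tz":0,"rx":0,"ry":0,"rz":0},{"jaw":0,"tx":0,"ty":0,"tz":0,"rx":0,"ry":0,"rz":0},{"jaw":0,"tx":0,"ty":0,"tz":0,"rx":0,"ry":0,"rz":0},{"jaw":0,"tx":0,"ty":0,"tz":0,"rx":0,"ry":0,"rz":0}]' 60; python3 -m pendant '[{"jaw":0,"tx":0,"ty":0,"tz":-8,"rx":0,"ry":0,"rz":0},{"jaw":0,"tx":0,"ty":0,"tz":-15,"rx":0,"ry":0,"rz":0},{"jaw":0,"tx":0,"ty":0,"tz":-30,"rx":0,"ry":0,"rz":0},{"jaw":0,"tx":0,"ty":0,"tz":-40,"rx":0,"ry":0,"rz":0},{"jaw":0,"tx":0,"ty":0,"tz":-40,"rx":0,"ry":0,"rz":0},{"jaw":0,"tx":0,"ty":0,"tz":-40,"rx":0,"ry":0,"rz":0},{"jaw":0,"tx":0,"ty":0,"tz":-20,"rx":0,"ry":0,"rz":0},{"jaw":0,"tx":0,"ty":0,"tz":0,"rx":0,"ry":0,"rz":0},{"jaw":0,"tx":0,"ty":0,"tz":0,"rx":0,"ry":0,"rz":0}]'; python3 go.py .4777 -.139 6.2 .23
```

```text
time: 23.75
eef_pos: [0.6272, 0.2548, 0.0298]
orientation: [2.346, 2.089, 0.001]
ft_force: [-0.9, -0.1, 5.2]
width: 0.337
finger_force: 60.9
time: 24.65
eef_pos: [0.6266, 0.2546, 0.2221]
orientation: [-2.346, -2.089, 0.0]
ft_force: [0.1, 0.4, -1.4]
width: 0.336
finger_force: 60.2
t [-408.2 -102.4   -7.8] yaw now -6.6 turn [-0.     0.    -0.224] j6 [ 0.32  0.59  1.3  -0.    1.25  0.43]
```

```bash
python3 -m pendant '[{"jaw":0,"tx":-44,"ty":-11,"tz":0,"rx":0,"ry":0,"rz":0},{"jaw":0,"tx":-44,"ty":-11,"tz":0,"rx":0,"ry":0,"rz":0},{"jaw":0,"tx":-44,"ty":-11,"tz":0,"rx":0,"ry":0,"rz":0},{"jaw":0,"tx":-44,"ty":-11,"tz":0,"rx":0,"ry":0,"rz":0},{"jaw":0,"tx":-44,"ty":-11,"tz":0,"rx":0,"ry":0,"rz":0},{"jaw":0,"tx":-44,"ty":-11,"tz":0,"rx":0,"ry":0,"rz":0},{"jaw":0,"tx":-44,"ty":-11,"tz":0,"rx":0,"ry":0,"rz":0},{"jaw":0,"tx":-44,"ty":-11,"tz":0,"rx":0,"ry":0,"rz":0},{"jaw":0,"tx":0,"ty":0,"tz":0,"rx":0,"ry":0,"rz":-0.112},{"jaw":0,"tx":0,"ty":0,"tz":0,"rx":0,"ry":0,"rz":-0.112},{"jaw":0,"tx":0,"ty":0,"tz":0,"rx":0,"ry":0,"rz":0},{"jaw":0,"tx":0,"ty":0,"tz":0,"rx":0,"ry":0,"rz":0}]'; python3 go.py .4777 -.139 6.2 .08
```

```text
time: 25.85
eef_pos: [0.4983, -0.0845, 0.2213]
orientation: [-2.101, -2.334, 0.001]
ft_force: [-0.4, -0.2, -0.9]
width: 0.331
finger_force: 60.2
t [-52.2 -26.  141.3] yaw now 6.0 turn [-0.002 -0.001 -0.003] j6 [-0.26  0.28  1.77 -0.    1.09 -0.37]
```

```bash
python3 -m pendant '[{"jaw":0,"tx":-26,"ty":-13,"tz":0,"rx":0,"ry":0,"rz":0},{"jaw":0,"tx":-26,"ty":-13,"tz":0,"rx":0,"ry":0,"rz":0},{"jaw":0,"tx":0,"ty":0,"tz":40,"rx":0,"ry":0,"rz":0},{"jaw":0,"tx":0,"ty":0,"tz":40,"rx":0,"ry":0,"rz":0},{"jaw":0,"tx":0,"ty":0,"tz":40,"rx":0,"ry":0,"rz":0},{"jaw":0,"tx":0,"ty":0,"tz":30,"rx":0,"ry":0,"rz":0},{"jaw":0,"tx":0,"ty":0,"tz":0,"rx":0,"ry":0,"rz":0},{"jaw":0,"tx":0,"ty":0,"tz":0,"rx":0,"ry":0,"rz":0},{"jaw":0,"tx":0,"ty":0,"tz":0,"rx":0,"ry":0,"rz":0}]'; python3 go.py .4777 -.139 6.2 .032; python3 - <<'E'
from m import *
P,C=cloud("wrist")
z=bot.read_state()["eef_pos"][2]+.0185
k=np.abs(P[:,2]-z)<.004
a=np.radians(6);u=np.array([-np.sin(a),np.cos(a)]);v=np.array([np.cos(a),np.sin(a)])
q=P[k,:2]-[.4777,-.139]; Q=np.c_[q@v,q@u]; Q=Q[(abs(Q[:,0])<.022)&(Q[:,1]<.09)&(Q[:,1]>.03)]; print("end",np.percentile(Q[:,1],[50,99,100]),"sides",np.percentile(Q[:,0],[1,99]))
E
```

```text
time: 26.75
eef_pos: [0.4795, -0.1394, 0.0738]
orientation: [2.097, 2.336, 0.001]
ft_force: [-0.2, 0.4, -0.7]
width: 0.337
finger_force: 60.1
t [ 0.6 -1.8 41.8] yaw now 6.2 turn [ 0.002  0.001 -0.001] j6 [-0.38  0.49  1.91 -0.    0.74 -0.48]
end [0.04542525 0.05941931 0.0598094 ] sides [-0.01304981  0.01615375]
```

```bash
python3 -m pendant '[{"jaw":0,"tx":0,"ty":-1,"tz":20,"rx":0,"ry":0,"rz":0},{"jaw":0,"tx":0,"ty":0,"tz":11,"rx":0,"ry":0,"rz":0},{"jaw":0,"tx":0,"ty":0,"tz":7,"rx":0,"ry":0,"rz":0},{"jaw":0,"tx":0,"ty":0,"tz":4,"rx":0,"ry":0,"rz":0},{"jaw":0,"tx":0,"ty":0,"tz":0,"rx":0,"ry":0,"rz":0},{"jaw":0,"tx":0,"ty":0,"tz":0,"rx":0,"ry":0,"rz":0}]'; python3 -m pendant '[{"jaw":0.65,"tx":0,"ty":0,"tz":0,"rx":0,"ry":0,"rz":0},{"jaw":0.65,"tx":0,"ty":0,"tz":0,"rx":0,"ry":0,"rz":0},{"jaw":0.65,"tx":0,"ty":0,"tz":0,"rx":0,"ry":0,"rz":0},{"jaw":0.65,"tx":0,"ty":0,"tz":0,"rx":0,"ry":0,"rz":0},{"jaw":0.65,"tx":0,"ty":0,"tz":-25,"rx":0,"ry":0,"rz":0},{"jaw":0.65,"tx":0,"ty":0,"tz":-40,"rx":0,"ry":0,"rz":0},{"jaw":0.65,"tx":0,"ty":0,"tz":-50,"rx":0,"ry":0,"rz":0},{"jaw":0.65,"tx":0,"ty":0,"tz":-50,"rx":0,"ry":0,"rz":0},{"jaw":0.65,"tx":0,"ty":0,"tz":-40,"rx":0,"ry":0,"rz":0},{"jaw":0.65,"tx":0,"ty":0,"tz":0,"rx":0,"ry":0,"rz":0},{"jaw":0.65,"tx":0,"ty":0,"tz":0,"rx":0,"ry":0,"rz":0},{"jaw":0.65,"tx":0,"ty":0,"tz":0,"rx":0,"ry":0,"rz":0}]';python3 - <<'E'
from m import *
P,C=cloud("wrist")
rect(P,(.42,.535,-.23,-.05),.044,.054,"short placed")
cv2.imwrite("pics/final.png",cv2.resize(snapshot("scene")["frame"],(800,600)))
E
```

```text
time: 27.4
eef_pos: [0.4779, -0.1394, 0.0308]
orientation: [2.098, 2.338, 0.0]
ft_force: [-1.1, -0.5, 2.5]
width: 0.334
finger_force: 60.6
time: 28.6
eef_pos: [0.4769, -0.1391, 0.2339]
orientation: [-2.097, -2.336, 0.001]
ft_force: [-0.1, 0.3, -0.0]
width: 0.652
finger_force: 0.0
short placed 3215 c 478.4 -139.1 size 29.9 119.0 long-side yaw from +y 6.3 medz 0.0486
```

View pics/final.png

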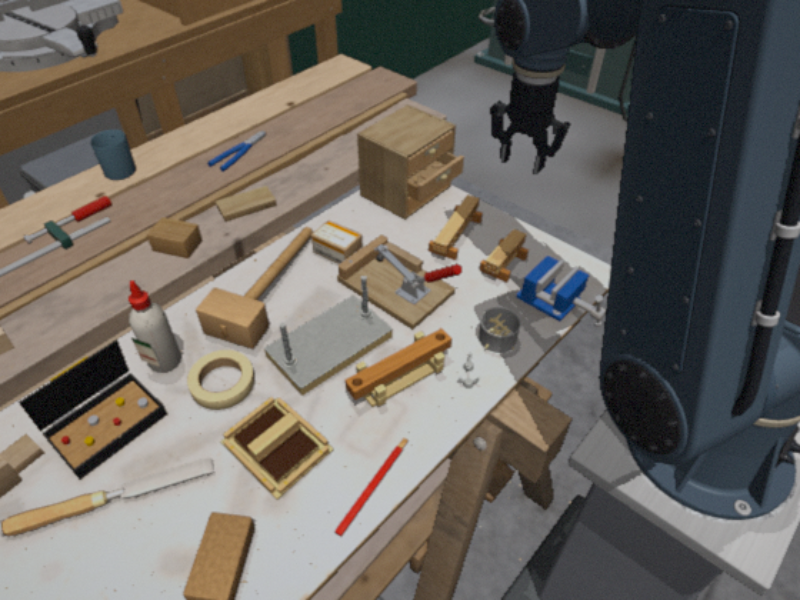

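The final picture shows the beam in its rest (400,365), the platen in its tray (277,440), both blanks on their stands (457,228) and (505,253), and the gripper clear of everything.

```bash
python3 -c "
from station import bot
print(bot.hand_in())"
```

```text
the job is handed in; nothing more can be done
None
```

I handed the job in at about 29 s of the 128 s allowed: the beam is in its rest, the platen in its tray rib up, and both blanks on their own stands, all centred and in line in the last camera checks; the hand-in gave no verdict.

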